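# Set up the bench: bottles and tube racks into their matching holders

### The job

Set up the lab bench: stand the blue-capped and the green-capped bottle in the round holder of the same colour, and seat the orange and the purple tube rack in the tray of the same colour. Each must end flat on its holder's floor, inside the rim, released and at rest; set them down rather than drop them, and tip none over. Leave the white-capped bottle and the beaker standing where they are.

Things in the scene. Friction and masses are not known exactly. Their poses are not given: they have to be found in the camera images.
- blue_bottle: Loose 100 ml amber glass lab bottle with a white paper label and a blue screw cap, standing upright, about 0.2 kg. Origin: centre of its underside; z up the bottle. Body 56 mm in diameter up to height 65 mm, shoulder narrowing to a 36 mm neck at 76 to 80 mm, cap 50 mm in diameter from height 80 to 104 mm (the top). It can be gripped from above by the cap.
- green_bottle: Loose 100 ml amber glass lab bottle with a white paper label and a green screw cap, standing upright, about 0.2 kg. Origin: centre of its underside; z up the bottle. Body 56 mm in diameter up to height 65 mm, shoulder narrowing to a 36 mm neck at 76 to 80 mm, cap 50 mm in diameter from height 80 to 104 mm (the top). It can be gripped from above by the cap.
- orange_rack: Loose solid orange microtube rack, 90 mm along its x, 54 mm along its y, block 40 mm high, with six closed white-lidded tubes fixed in it whose lids rise to 46 mm, and two empty holes; about 0.16 kg. Origin: centre of its underside; z up. Grip it from above across its 54 mm width (its y), on the upper part of its sides.
- purple_rack: Loose solid purple microtube rack, 90 mm along its x, 54 mm along its y, block 40 mm high, with six closed white-lidded tubes fixed in it whose lids rise to 46 mm, and two empty holes; about 0.16 kg. Origin: centre of its underside; z up. Grip it from above across its 54 mm width (its y), on the upper part of its sides.
- blue_dock: Fixed round blue bottle holder, a shallow dish with a low rim: outside 92 mm in diameter, 10 mm high, inner diameter 76 mm (10 mm clearance all round a bottle), floor 4 mm thick. Origin: centre of its underside on the bench, so a bottle standing in it has its underside 4 mm above this origin.
- green_dock: Fixed round green bottle holder, a shallow dish with a low rim: outside 92 mm in diameter, 10 mm high, inner diameter 76 mm (10 mm clearance all round a bottle), floor 4 mm thick. Origin: centre of its underside on the bench, so a bottle standing in it has its underside 4 mm above this origin.
- orange_tray: Fixed rectangular orange rack tray with a low rim: outside 120 mm along its x and 84 mm along its y, 10 mm high, inside 110 x 74 mm (10 mm clearance all round a rack), floor 4 mm thick. Origin: centre of its underside on the bench; its x is the long direction, along which the rack's x must lie, either way round.
- purple_tray: Fixed rectangular purple rack tray with a low rim: outside 120 mm along its x and 84 mm along its y, 10 mm high, inside 110 x 74 mm (10 mm clearance all round a rack), floor 4 mm thick. Origin: centre of its underside on the bench; its x is the long direction, along which the rack's x must lie, either way round.
- white_bottle: Bystander: a bottle like the blue- and green-capped ones (56 mm in diameter, 104 mm high) but with a white cap. It has no holder and must stay where it is. Origin: centre of its underside.
- beaker: Bystander: an empty pale glass beaker, 60 mm across the rim, 70 mm high, standing on the bench. It must stay where it is. Origin: centre of its underside.
There are look-alikes about, which are no part of the job. There is more than one size of the orange_rack; the one meant has the size given above.

How it is judged:
At the end, for the whole second after the job is handed in: Each coloured bottle stands upright (3 degrees) in its colour's round holder (axis within 12.5 mm of centre), each rack lies flat in its colour's tray (centre within 16 mm, long sides within 0.25 rad); undersides on the holders' floors (1 to 7.5 mm over the holders' undersides); all at rest (horizontal distance between blue_bottle and blue_dock below 0.0125 m and z of blue_bottle in the frame of blue_dock between 0.001 and 0.0075 m and angle between each of blue_bottle, green_bottle, orange_rack, purple_rack's own z axis and vertical below 0.06 rad and linear speed of each of blue_bottle, green_bottle, orange_rack, purple_rack below 0.02 m/s and angular speed of each of blue_bottle, green_bottle, orange_rack, purple_rack below 0.2 rad/s and horizontal distance between green_bottle and green_dock below 0.0125 m and z of green_bottle in the frame of green_dock between 0.001 and 0.0075 m and horizontal distance between orange_rack and orange_tray below 0.016 m and z of orange_rack in the frame of orange_tray between 0.001 and 0.0075 m and angle between the x axis of orange_rack and the x axis of orange_tray, either way round below 0.25 rad and horizontal distance between purple_rack and purple_tray below 0.016 m and z of purple_rack in the frame of purple_tray between 0.001 and 0.0075 m and angle between the x axis of purple_rack and the x axis of purple_tray, either way round below 0.25 rad); the robot touches nothing.
It fails at once if a coloured bottle or a rack is tipped by more than 40 degrees (angle between any of blue_bottle, green_bottle, orange_rack, purple_rack's own z axis and vertical above 0.7 rad).
It fails at once if a bottle or rack is dropped: faster than 0.7 m/s with no finger on it (a fall of about 25 mm) ((linear speed of blue_bottle above 0.7 m/s and contact force between blue_bottle and the fingers below 0.05 N) or (linear speed of green_bottle above 0.7 m/s and contact force between green_bottle and the fingers below 0.05 N) or (linear speed of orange_rack above 0.7 m/s and contact force between orange_rack and the fingers below 0.05 N) or (linear speed of purple_rack above 0.7 m/s and contact force between purple_rack and the fingers below 0.05 N)).
It fails at once if the white bottle is moved by more than 20 mm or knocked over (distance of white_bottle from where it was at the start of the episode above 0.02 m or angle between white_bottle's own z axis and vertical above 0.4 rad).
It fails at once if the beaker is moved by more than 20 mm or knocked over (distance of beaker from where it was at the start of the episode above 0.02 m or angle between beaker's own z axis and vertical above 0.4 rad).
It also fails if it takes over 118 s, if anything falls off the work surface, if the arm or the gripper's body presses on something with over 40 N, if the wrist force passes 120 N, or if a joint passes its speed limit or range.

### The arm

A 7-joint arm with a two-finger parallel gripper is mounted at the origin on the work surface. World frame = base frame: x ahead of the robot, y to its left, z up, the work surface at z = 0. Lengths are in m, angles in rad, forces in N, time in s.
With the tool pointing down it reaches from about 0.425 to 0.875 m from the base axis. Payload 4.7 kg.
Tool frame: the origin (TCP) lies midway between the tips of the shut fingers; the grasp point (between the pads) lies 19 mm behind it (ctrl.grip_point_offset is the distance from the TCP to the grasp point, in m); z points along the fingers, y is the line along which they close (so a half turn about z gives the same grasp; the last joint's range is limited). The gripper opens to 87 mm and grips with 3 to 60 N. Pads are 19 mm wide; open, the fingers measure 117 mm over their backs; the gripper's body (75 mm by 190 mm) begins 51 mm behind the grasp point.
Start: joints at [1.256, 0.321, -0.07, 1.45, 0.023, 1.371, -0.057], TCP at [0.21, -0.615, 0.196] pointing down, gripper open.
Joint ranges: [-2.86, 2.86], [-0.3, 2.09], [-1.38, 1.24], [0.06, 2.45], [-1.56, 4.7], [0.09, 2.05], [-2.69, 2.69]. Speed limits (rad/s): [2.57, 2.57, 3.14, 3.14, 3.14, 3.14, 3.14].

### API

Orientations are given as a rotation vector (axis times angle).
In Python, from bench import ctrl gives the robot as it stands. The module is installed in compiled form; this text tells all that it offers.
- The arm moves only by the shell command python3 -m handwheel 'ROWS' [OPENING] [FORCE]. ROWS is JSON, a list of rows, each an object of numbers: "x", "y", "z": the shift along the tool's x, y, z in m; "wx", "wy", "wz": the turn, a rotation vector about the tool's x, y, z in degrees. A call has 1 to 10 rows; each row is the pose to reach, as a shift and turn from the pose commanded when the call began, along the tool's axes at that moment; what a row does not reach only later rows make up. A row lasts 1/12 s, in which the tool goes at most 41.7 mm and 7.16 degrees, less where a joint would pass 70% of its speed; a pose out of reach is approached as far as the arm can. A call with a gripper value outside its range is refused whole. OPENING is the finger opening in m, from 0 to 0.087, set as the call begins (- or left out, the last holds). The fingers move at their own pace and stop on an object; FORCE is the grip in N (left out, the last holds). Time passes only in rows, so rows that repeat a pose let the fingers close. It gives the time, the measured TCP pose, the force, the opening and the grip force at its end, in the units of the state.
- ctrl.get_state(): the state, without advancing time (a new reading comes with each control period).
- ctrl.get_image(name): name is "side" or "top"; returns a dict with "image" (480x640x3 uint8, red, green, blue), "K" (3x3 intrinsics, pixels), "world_to_cam" (4x4, takes a point from world to camera coordinates). Camera axes: x right, y down, z forward; pixel columns grow to the right and rows downward; lengths in m; the calibration is good to about 2 mm. A picture is of the moment at which its call begins. There is no depth.
- ctrl.close_job(): hands the job in; it is judged then, once.
The state is a dict: "time": time; "joint_positions": joint angles; "qd": joint speeds; "joint_torque": joint torques, N m; "position": TCP position; "tool_rot": TCP orientation; "ft_force": force on the tool from outside, world axes, zero at the start; "torque": the same for the moment, N m; "grip_width": opening from 0.0 (shut) to 1.0 (fully open); "grip_force": force on a finger pad.
Only numpy, scipy, OpenCV 4.12 (cv2) and the standard library are available. Lean on these libraries where they do the work, as an engineer would, in place of code of your own. Each camera call takes 0.05 s, during which the arm holds its last target. There are 200 camera calls.

## Working session

There is one attempt and no reset: what is moved stays moved. The work goes in short steps, Python scripts to look and compute and a shell command to move; the robot and the scene stay as the last step left them, time stands still between calls to the robot, and variables do not carry over. Pictures are saved under pics/ and viewed, at most 16 in all, crops included, and the job is handed in when it is done.

```bash
mkdir -p pics
python3 - <<'E'
from bench import ctrl
import cv2,numpy as np,pickle
d={}
for n in("top","side"):
    g=ctrl.get_image(n);d[n]=g;cv2.imwrite(f"pics/{n}0.png",g["image"][:,:,::-1])
pickle.dump(d,open("d0.pkl","wb"))
s=ctrl.get_state();print(s["time"],s["position"],s["tool_rot"],s["ft_force"],s["grip_width"])
for n in d: 
    print(d[n]["K"].tolist(),np.round(d[n]["world_to_cam"],3).tolist())
E
```

```text
0.1 [ 0.20964316 -0.61468675  0.19546372] [-3.09755695e+00 -5.13848083e-01  6.23705206e-04] [-0.18839933 -0.552887   -0.3192425 ] 1.0016259239263379
[[494.30950369872846, 0.0, 314.36891474827416], [0.0, 494.30950369872846, 238.64498236711037], [0.0, 0.0, 1.0]] [[-0.054, -0.999, -0.005, 0.018], [-0.977, 0.053, -0.204, 0.486], [0.204, -0.006, -0.979, 1.022], [0.0, 0.0, 0.0, 1.0]]
[[529.6193630483072, 0.0, 325.35385383786985], [0.0, 529.6193630483072, 238.37088112750726], [0.0, 0.0, 1.0]] [[0.999, -0.037, -0.017, -0.483], [-0.039, -0.751, -0.659, 0.054], [0.012, 0.66, -0.752, 1.188], [0.0, 0.0, 0.0, 1.0]]
```

View pics/top0.png

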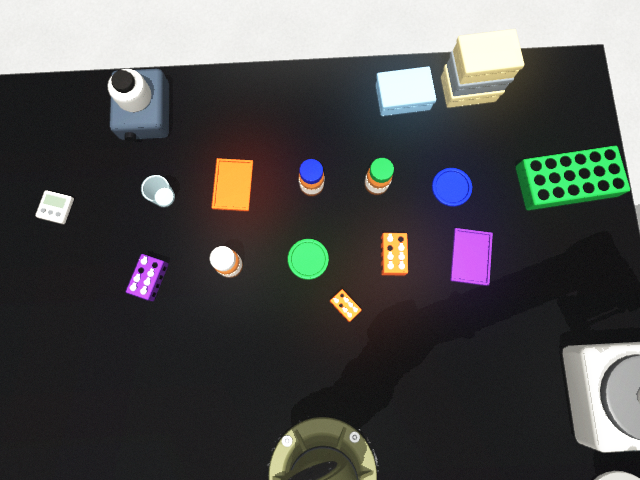

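View pics/side0.png

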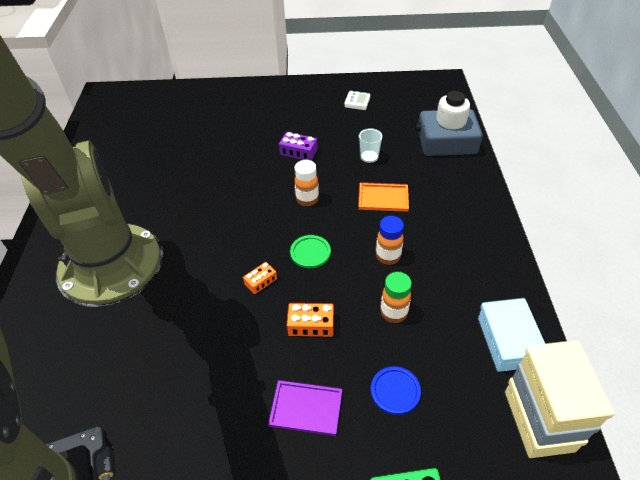

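The top view shows everything. What could be taken for what:
- **Orange racks:** (395,254) is large and (346,305) is small. The 90 mm one is wanted.
- **Orange tray:** (232,184), not a rack.
- **Purple:** the rack is at (147,277) and the tray at (472,257).
- **Green:** cap at (381,170) and dock at (308,259). The big green rack at (575,177) is not part of the job.
- **Blue:** cap at (311,171) and dock at (452,187).
- **White caps:** the bystander bottle is at (226,258). The jar at (125,85) is on equipment.

```bash
cat > h.py <<'E'
import cv2,numpy as np
from scipy.optimize import minimize
def proj(g,P):
    W=g["world_to_cam"];c=np.asarray(P)@W[:3,:3].T+W[:3,3];u=c@g["K"].T;return u[:,:2]/u[:,2:]
def ray(g,px,z):
    W=g["world_to_cam"];R=W[:3,:3];o=-R.T@W[:3,3];d=R.T@np.linalg.inv(g["K"])@[px[0],px[1],1]
    return (o+d*(z-o[2])/d[2])[:2]
A=np.linspace(0,2*np.pi,48,endpoint=False)
def cyl(r,z0,z1): return np.array([[r*np.cos(a),r*np.sin(a),z] for a in A for z in(z0,z1)])
def box(a,b,z0,z1): return np.array([[i*a/2,j*b/2,z] for i in(-1,1) for j in(-1,1) for z in(z0,z1)])
CAP=cyl(.025,.08,.104);RACK=box(.09,.054,0,.04);DOCK=cyl(.046,0,.01);TRAY=box(.12,.084,0,.01)
def mask(g,seed,tol=18,smin=110,vmin=60):
    h=cv2.cvtColor(g["image"],cv2.COLOR_RGB2HSV).astype(int);x,y=seed
    H=np.median(h[y-6:y+7,x-6:x+7][h[y-6:y+7,x-6:x+7,1]>smin][:,0])
    dh=abs((h[...,0]-H+90)%180-90)
    m=((dh<tol/2)&(h[...,1]>smin)&(h[...,2]>vmin)).astype(np.uint8)
    n,l,s,c=cv2.connectedComponentsWithStats(m)
    roi=l[y-6:y+7,x-6:x+7];k=np.bincount(roi[roi>0]).argmax()
    return (l==k).astype(np.uint8)
def fit(g,seed,M,z,yaw0=None,**k):
    m=mask(g,seed,**k);p=cv2.findNonZero(m);hull=cv2.convexHull(p);t=np.zeros(m.shape,np.uint8);cv2.fillConvexPoly(t,hull,255)
    t=cv2.GaussianBlur(t,(5,5),0).astype(float)
    c0=ray(g,p.reshape(-1,2).mean(0),z)
    def cost(v):
        Q=M.copy();c,s=np.cos(v[2]),np.sin(v[2]);Q[:,:2]=M[:,:2]@np.array([[c,s],[-s,c]])+v[:2]
        r=np.zeros(m.shape,np.uint8);cv2.fillConvexPoly(r,np.round(cv2.convexHull(proj(g,Q).astype(np.float32))*16).astype(np.int32),255,cv2.LINE_AA,4)
        r=cv2.GaussianBlur(r,(5,5),0).astype(float);return abs(r-t).sum()/t.sum()
    ys=[0] if yaw0 is None and len(M)>8 else ([yaw0] if yaw0 is not None else np.arange(-1.57,1.57,.4))
    b=min((minimize(cost,[*c0,y],method="Nelder-Mead",options=dict(initial_simplex=np.array([[*c0,y],[c0[0]+.01,c0[1],y],[c0[0],c0[1]+.01,y],[*c0,y+.3]]),xatol=1e-4,fatol=1e-4)) for y in ys),key=lambda r:r.fun)
    return b.x,b.fun
E
python3 - <<'E'
import pickle,cv2;from h import *
d=pickle.load(open("d0.pkl","rb"));t=d["top"];s=d["side"]
L=dict(blue_cap=(CAP,.09,(311,170),(391,227)),green_cap=(CAP,.09,(381,170),(398,284)),blue_dock=(DOCK,.01,(452,187),(396,390)),green_dock=(DOCK,.01,(308,259),(310,252)),
 orange_rack=(RACK,.03,(395,254),(311,328)),small=(RACK,.03,(346,305),(260,280)),purple_rack=(RACK,.03,(147,277),(298,148)),orange_tray=(TRAY,.01,(232,184),(384,197)),purple_tray=(TRAY,.01,(472,257),(306,408)))
for n,(M,z,a,b) in L.items():
    for nm,g,p in(("top",t,a),("side",s,b)):
        try:
            v,f=fit(g,p,M,z,smin=130 if "cap" in n else 90);print(n,nm,v[:2].round(4),round(np.degrees((v[2]+np.pi/2)%np.pi-np.pi/2),1),round(f,3),"r%.3f"%np.hypot(*v[:2]))
        except Exception as e: print(n,nm,e)
print("white",ray(t,(225,255),.104),ray(s,(305,167),.1045),"beaker",ray(t,(157,190),.035),ray(s,(370,155),0))
cv2.imwrite("pics/crop0.png",cv2.resize(t["image"][220:330,300:500,::-1],(800,440),interpolation=cv2.INTER_CUBIC))
E
```

```text
blue_cap top [ 0.6266 -0.008 ] 13.4 0.131 r0.627
blue_cap side [ 0.6236 -0.0061] 17.1 0.106 r0.624
green_cap top [ 0.6204 -0.1584] 5.7 0.131 r0.640
green_cap side [ 0.6184 -0.1572] 12.1 0.103 r0.638
blue_dock top [ 0.6006 -0.3308] 10.2 0.019 r0.686
blue_dock side [ 0.5989 -0.332 ] 20.2 0.027 r0.685
green_dock top [0.4509 0.0096] 12.7 0.018 r0.451
green_dock side [0.4481 0.0082] 6.1 0.031 r0.448
orange_rack top [ 0.4529 -0.1842] -9.8 0.28 r0.489
orange_rack side [ 0.4461 -0.183 ] -4.3 0.036 r0.482
small top [ 0.3446 -0.0495] 41.4 1.505 r0.348
small side [ 0.3387 -0.0521] -82.1 0.959 r0.343
purple_rack top [0.4256 0.3651] -21.5 0.034 r0.561
purple_rack side [0.4231 0.3635] -20.4 0.058 r0.558
orange_tray top [0.6355 0.1752] -6.5 0.047 r0.659
orange_tray side [0.6335 0.1767] -5.0 0.098 r0.658
purple_tray top [ 0.4359 -0.3566] -10.6 0.027 r0.563
purple_tray side [ 0.434  -0.3579] -11.0 0.017 r0.563
white [0.45063948 0.1769422 ] [0.4440262 0.1783177] beaker [0.62020337 0.33976409] [0.6151814  0.33718887]
```

View pics/crop0.png

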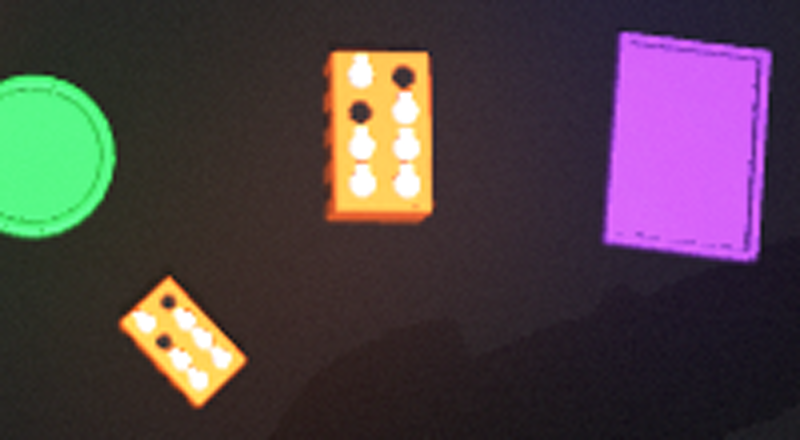

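The crop confirms it: the larger orange rack (395,254) has eight holes and 90 mm proportions (side-camera fit error 0.036), and the small one at (346,305) is the decoy. Both cameras agree on the other poses to 2–3 mm, and they are within reach. I'll go to the orange rack first, turned by half a turn (yaw ~176°) to suit the last joint's range.

```bash
cat > go.py <<'E'
# usage: go.py x y z yaw_deg -> shift in tool axes (m) and wz (deg), from measured pose
import sys;from bench import ctrl;import numpy as np
from scipy.spatial.transform import Rotation as Ro
s=ctrl.get_state();R=Ro.from_rotvec(s["tool_rot"]).as_matrix();a=[float(v) for v in sys.argv[1:]]
y=np.degrees(np.arctan2(R[1,0],R[0,0]));w=-((a[3]-y+180)%360-180)
print("t%.1f"%s["time"],"pos",np.round(s["position"],4),"yaw %.1f tilt %.2f"%(y,np.degrees(np.arccos(min(1,-R[2,2])))),"j7 %.2f"%s["joint_positions"][6],"F",np.round(s["ft_force"],1),"grip %.3f %.1f"%(s["grip_width"]*.087,s["grip_force"]),"-> shift",np.round(R.T@(np.array(a[:3])-s["position"]),4),"wz %.1f"%w)
E
python3 -m handwheel '[{"x":0.018,"y":-0.017,"z":-0.005,"wz":-7},{"x":0.036,"y":-0.034,"z":-0.01,"wz":-14},{"x":0.054,"y":-0.05,"z":-0.015,"wz":-21},{"x":0.072,"y":-0.066,"z":-0.02,"wz":-28},{"x":0.09,"y":-0.083,"z":-0.025,"wz":-35},{"x":0.108,"y":-0.1,"z":-0.03,"wz":-42},{"x":0.126,"y":-0.116,"z":-0.03,"wz":-49},{"x":0.144,"y":-0.133,"z":-0.03,"wz":-56},{"x":0.162,"y":-0.15,"z":-0.03,"wz":-63},{"x":0.18,"y":-0.166,"z":-0.03,"wz":-70}]' 0.087
python3 go.py 0.447 -0.183 0.12 175.7
```

```text
t0.1 pos [ 0.2096 -0.6147  0.1955] yaw 18.8 tilt 0.10 j7 -0.06 F [-0.2 -0.6 -0.3] grip 0.087 0.0 -> shift [ 0.364  -0.3318  0.076 ] wz -156.9invalid input at $[0]: expected keys x, y, z, wx, wy, wz
```

```bash
python3 -m handwheel '[{"x":0.018,"y":-0.017,"z":-0.005,"wx":0,"wy":0,"wz":-7},{"x":0.036,"y":-0.034,"z":-0.01,"wx":0,"wy":0,"wz":-14},{"x":0.054,"y":-0.05,"z":-0.015,"wx":0,"wy":0,"wz":-21},{"x":0.072,"y":-0.066,"z":-0.02,"wx":0,"wy":0,"wz":-28},{"x":0.09,"y":-0.083,"z":-0.025,"wx":0,"wy":0,"wz":-35},{"x":0.108,"y":-0.1,"z":-0.03,"wx":0,"wy":0,"wz":-42},{"x":0.126,"y":-0.116,"z":-0.03,"wx":0,"wy":0,"wz":-49},{"x":0.144,"y":-0.133,"z":-0.03,"wx":0,"wy":0,"wz":-56},{"x":0.162,"y":-0.15,"z":-0.03,"wx":0,"wy":0,"wz":-63},{"x":0.18,"y":-0.166,"z":-0.03,"wx":0,"wy":0,"wz":-70}]' 0.087
python3 go.py 0.447 -0.183 0.12 175.7
```

```text
time: 0.93
position: [0.3268, -0.3985, 0.2261]
tool_rot: [-2.237, -2.205, 0.0]
ft_force: [0.1, 0.6, 0.1]
grip_width: 0.997
grip_force: 0.0
t0.9 pos [ 0.3268 -0.3985  0.2261] yaw 89.2 tilt 0.04 j7 0.81 F [0.1 0.6 0.1] grip 0.087 0.0 -> shift [0.2171 0.1172 0.1061] wz -86.5
```

```bash
python3 -m handwheel '[{"x":0.022,"y":0.012,"z":0,"wx":0,"wy":0,"wz":-7},{"x":0.044,"y":0.024,"z":0,"wx":0,"wy":0,"wz":-14},{"x":0.066,"y":0.036,"z":0.01,"wx":0,"wy":0,"wz":-21},{"x":0.088,"y":0.048,"z":0.02,"wx":0,"wy":0,"wz":-28},{"x":0.11,"y":0.06,"z":0.03,"wx":0,"wy":0,"wz":-35},{"x":0.132,"y":0.072,"z":0.045,"wx":0,"wy":0,"wz":-42},{"x":0.154,"y":0.084,"z":0.06,"wx":0,"wy":0,"wz":-49},{"x":0.176,"y":0.096,"z":0.075,"wx":0,"wy":0,"wz":-56},{"x":0.198,"y":0.107,"z":0.09,"wx":0,"wy":0,"wz":-63},{"x":0.217,"y":0.117,"z":0.106,"wx":0,"wy":0,"wz":-70}]' >/dev/null
python3 -m handwheel '[{"x":0,"y":0,"z":0,"wx":0,"wy":0,"wz":-7},{"x":0,"y":0,"z":0,"wx":0,"wy":0,"wz":-14},{"x":0,"y":0,"z":0,"wx":0,"wy":0,"wz":-16.5},{"x":0,"y":0,"z":0,"wx":0,"wy":0,"wz":-16.5},{"x":0,"y":0,"z":0,"wx":0,"wy":0,"wz":-16.5}]' >/dev/null
python3 go.py 0.447 -0.183 0.013 175.7
python3 - <<'E'
from bench import ctrl;import cv2
from h import *
o=[]
for n,b in(("top",(300,150)),("side",(215,230))):
    g=ctrl.get_image(n);x,y=b;o.append(cv2.resize(g["image"][y:y+160,x:x+190,::-1],(400,337),interpolation=cv2.INTER_CUBIC))
cv2.imwrite("pics/a1.png",np.hstack(o))
E
```

```text
t2.2 pos [ 0.4477 -0.1853  0.1202] yaw 175.2 tilt 0.03 j7 1.80 F [-0.2 -0.  -0.9] grip 0.088 0.0 -> shift [0.0009 0.0022 0.1072] wz -0.5
```

View pics/a1.png

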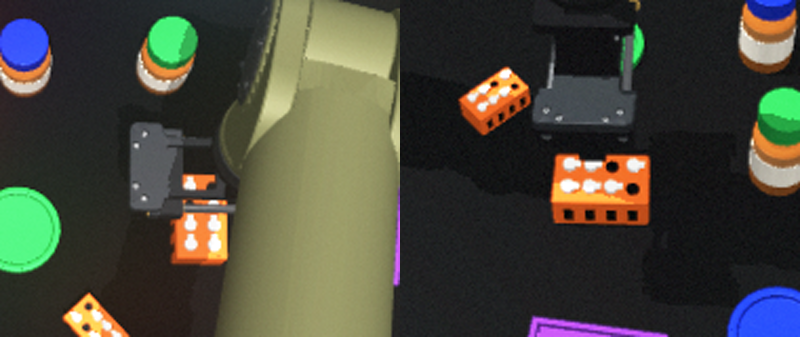

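The crops show the two fingers straddling the large rack in y. In the side view the gripper sits about 8 px left of the rack's centre, so I'll check whether perspective explains that.

Run:
```python
import pickle;from h import *
d=pickle.load(open("d0.pkl","rb"))
print(proj(d["side"],[[.4477,-.1853,.12],[.4477,-.1853,.19],[.447,-.183,.04]]))
for s in(150,160,200): 
    v,f=fit(d["top"],(395,245),RACK,.03,yaw0=-.075,smin=s,tol=30);print(v,f)
v=np.array([.447,-.183]);c,s=np.cos(-.075),np.sin(-.075)
Q=box(.09,.054,.04,.04);Q[:,:2]=Q[:,:2]@np.array([[c,s],[-s,c]])+v;print(proj(d["top"],Q)[::2].round(),"crop corners top (382,233) (407,233) (407,273) (382,274)")
```

```text
[[308.97942386 290.52498463]
 [307.37013916 267.13701879]
 [310.24153419 313.38556771]]
[ 0.44799307 -0.18276485 -0.09332604] 0.06602313146615307
[ 0.44912779 -0.18264228 -0.08828886] 0.06711449509724164
  return _methods._mean(a, axis=axis, dtype=dtype,
  ret = ret.dtype.type(ret / rcount)
Traceback (most recent call last):
  File "h.py", line 21, in fit
    m=mask(g,seed,**k);p=cv2.findNonZero(m);hull=cv2.convexHull(p);t=np.zeros(m.shape,np.uint8);cv2.fillConvexPoly(t,hull,255)
  File "h.py", line 18, in mask
    roi=l[y-6:y+7,x-6:x+7];k=np.bincount(roi[roi>0]).argmax()
                             ~~~~~~~~~~~~~~~~~~~~~~~~~~~~~~^^
ValueError: attempt to get argmax of an empty sequence
```

Perspective explains it, and both cameras now agree on the rack. I'll descend and grip.

```bash
python3 -m handwheel '[{"x":0.001,"y":0.002,"z":0.025,"wx":0,"wy":0,"wz":-0.5},{"x":0.001,"y":0.002,"z":0.05,"wx":0,"wy":0,"wz":-0.5},{"x":0.001,"y":0.002,"z":0.07,"wx":0,"wy":0,"wz":-0.5},{"x":0.001,"y":0.002,"z":0.085,"wx":0,"wy":0,"wz":-0.5},{"x":0.001,"y":0.002,"z":0.098,"wx":0,"wy":0,"wz":-0.5},{"x":0.001,"y":0.002,"z":0.106,"wx":0,"wy":0,"wz":-0.5},{"x":0.001,"y":0.002,"z":0.106,"wx":0,"wy":0,"wz":-0.5}]' >/dev/null
python3 go.py 0.447 -0.183 0.013 175.7
python3 -m handwheel '[{"x":0,"y":0,"z":0,"wx":0,"wy":0,"wz":0},{"x":0,"y":0,"z":0,"wx":0,"wy":0,"wz":0},{"x":0,"y":0,"z":0,"wx":0,"wy":0,"wz":0},{"x":0,"y":0,"z":0,"wx":0,"wy":0,"wz":0},{"x":0,"y":0,"z":0,"wx":0,"wy":0,"wz":0},{"x":0,"y":0,"z":0,"wx":0,"wy":0,"wz":0},{"x":0,"y":0,"z":0,"wx":0,"wy":0,"wz":0},{"x":0,"y":0,"z":0,"wx":0,"wy":0,"wz":0}]' 0.03 25
python3 go.py 0.6345 0.176 0.15 174.2
```

```text
t2.9 pos [ 0.4458 -0.1828  0.0129] yaw 175.8 tilt 0.18 j7 1.73 F [-1.7 -0.2 -0.4] grip 0.087 0.0 -> shift [-0.0012 -0.0001 -0.0001] wz 0.1
time: 3.53
position: [0.4472, -0.1834, 0.0145]
tool_rot: [0.114, 3.139, -0.0]
ft_force: [0.2, -0.1, 0.0]
grip_width: 0.476
grip_force: 0.0
t3.5 pos [ 0.4472 -0.1834  0.0145] yaw 175.8 tilt 0.01 j7 1.73 F [ 0.2 -0.1  0. ] grip 0.041 0.0 -> shift [-0.1607  0.372  -0.1355] wz 1.6
```

The opening is 41 mm with no force, where I expected about 54 mm. I'll look.

Run:
```python
from bench import ctrl;import cv2
from h import *
o=[]
for n,b in(("top",(300,150)),("side",(215,230))):
    g=ctrl.get_image(n);x,y=b;o.append(cv2.resize(g["image"][y:y+160,x:x+190,::-1],(400,337),interpolation=cv2.INTER_CUBIC))
cv2.imwrite("pics/a2.png",np.hstack(o));s=ctrl.get_state();print(s["grip_width"],s["grip_force"])
```

```text
0.4019291267203431 22.764673233032227
```

View pics/a2.png

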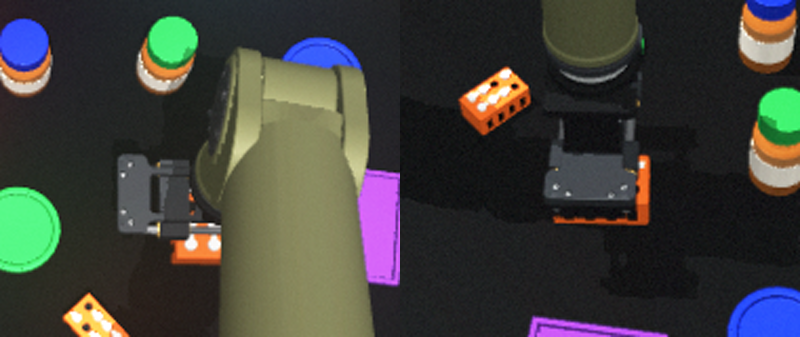

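The fingers now report 22.8 N at 0.40 of full opening, and the rack sits between them. The opening reading may be non-linear, so I'll test it with a small lift.

```bash
python3 -m handwheel '[{"x":0,"y":0,"z":0,"wx":0,"wy":0,"wz":0},{"x":0,"y":0,"z":0,"wx":0,"wy":0,"wz":0},{"x":0,"y":0,"z":-0.01,"wx":0,"wy":0,"wz":0},{"x":0,"y":0,"z":-0.02,"wx":0,"wy":0,"wz":0},{"x":0,"y":0,"z":-0.03,"wx":0,"wy":0,"wz":0},{"x":0,"y":0,"z":-0.03,"wx":0,"wy":0,"wz":0}]'
python3 go.py 0.6345 0.176 0.15 174.2
python3 - <<'E'
from bench import ctrl;import cv2
from h import *
g=ctrl.get_image("side");cv2.imwrite("pics/a3.png",cv2.resize(g["image"][230:390,215:405,::-1],(760,600),interpolation=cv2.INTER_CUBIC))
E
```

```text
time: 4.13
position: [0.449, -0.184, 0.0471]
tool_rot: [0.114, 3.136, -0.003]
ft_force: [0.5, -0.7, -1.9]
grip_width: 0.391
grip_force: 24.8
t4.1 pos [ 0.449  -0.184   0.0471] yaw 175.8 tilt 0.25 j7 1.76 F [ 0.5 -0.7 -1.9] grip 0.034 24.8 -> shift [-0.1593  0.3723 -0.103 ] wz 1.6
```

View pics/a3.png

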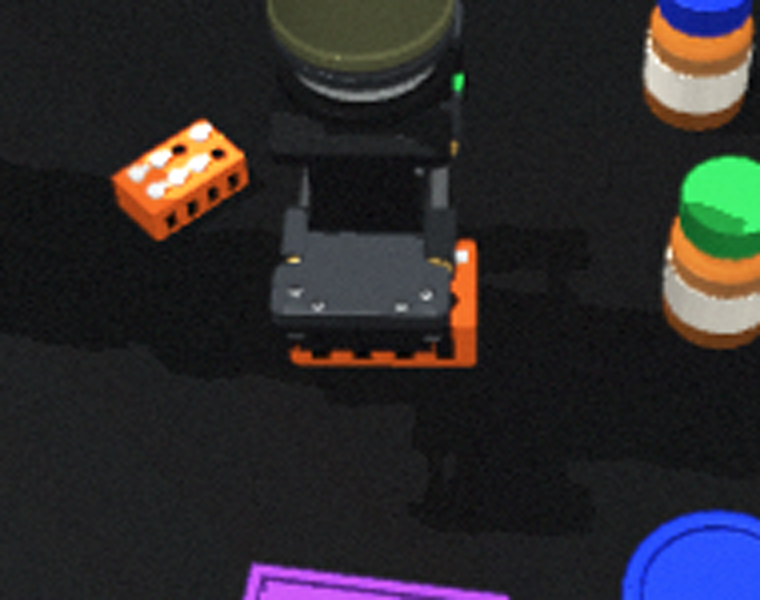

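Wrist force of −1.9 N matches the rack's weight and its underside is off the bench, so it is held. I'll carry it to the orange tray.

```bash
python3 -m handwheel '[{"x":0,"y":0,"z":-0.025,"wx":0,"wy":0,"wz":0},{"x":0,"y":0,"z":-0.05,"wx":0,"wy":0,"wz":0},{"x":0,"y":0.02,"z":-0.075,"wx":0,"wy":0,"wz":0},{"x":0,"y":0.05,"z":-0.1,"wx":0,"wy":0,"wz":0},{"x":-0.015,"y":0.08,"z":-0.103,"wx":0,"wy":0,"wz":0},{"x":-0.03,"y":0.11,"z":-0.103,"wx":0,"wy":0,"wz":0},{"x":-0.045,"y":0.14,"z":-0.103,"wx":0,"wy":0,"wz":0},{"x":-0.06,"y":0.17,"z":-0.103,"wx":0,"wy":0,"wz":0.5},{"x":-0.075,"y":0.2,"z":-0.103,"wx":0,"wy":0,"wz":1},{"x":-0.09,"y":0.23,"z":-0.103,"wx":0,"wy":0,"wz":1.6}]' >/dev/null
python3 -m handwheel '[{"x":-0.015,"y":0.03,"z":0,"wx":0,"wy":0,"wz":0},{"x":-0.03,"y":0.06,"z":0,"wx":0,"wy":0,"wz":0},{"x":-0.045,"y":0.09,"z":0,"wx":0,"wy":0,"wz":0},{"x":-0.056,"y":0.115,"z":0.01,"wx":0,"wy":0,"wz":0},{"x":-0.064,"y":0.13,"z":0.02,"wx":0,"wy":0,"wz":0},{"x":-0.068,"y":0.139,"z":0.03,"wx":0,"wy":0,"wz":0},{"x":-0.07,"y":0.143,"z":0.04,"wx":0,"wy":0,"wz":0},{"x":-0.07,"y":0.143,"z":0.05,"wx":0,"wy":0,"wz":0},{"x":-0.07,"y":0.143,"z":0.06,"wx":0,"wy":0,"wz":0},{"x":-0.07,"y":0.143,"z":0.06,"wx":0,"wy":0,"wz":0}]' >/dev/null
python3 go.py 0.6345 0.176 0.019 174.2
python3 - <<'E'
from bench import ctrl;import cv2
from h import *
g=ctrl.get_image("side");cv2.imwrite("pics/a4.png",cv2.resize(g["image"][100:300,300:500,::-1],(600,600),interpolation=cv2.INTER_CUBIC))
E
```

```text
t5.8 pos [0.6359 0.1719 0.0845] yaw 174.1 tilt 0.29 j7 0.91 F [-1.1 -0.9 -2.5] grip 0.034 24.8 -> shift [0.0016 0.0041 0.0655] wz -0.1
```

View pics/a4.png

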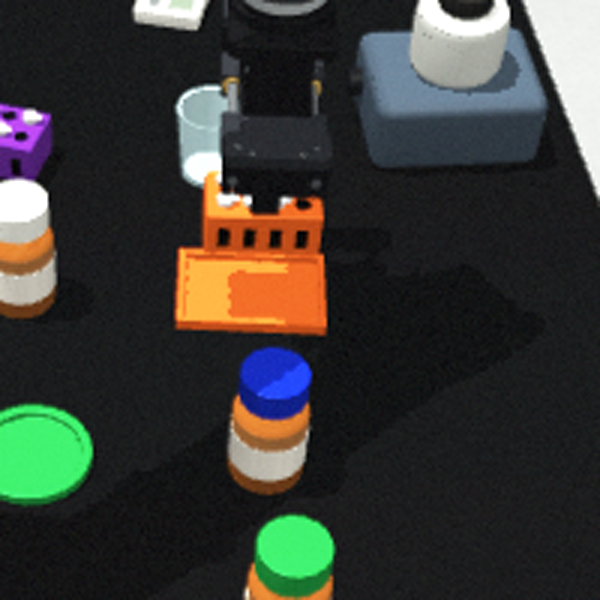

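The rack is level above the tray. I'll check where it sits in the grip from the lower front corners (crop 204,250 and 322,250).

Run:
```python
import pickle;from h import *
g=pickle.load(open("d0.pkl","rb"))["side"]
a=ray(g,(368,183.3),.070);b=ray(g,(407.3,183.3),.070);print(a,b,np.hypot(*(a-b)),"centre",(a+b)/2+[.002,.027])
```

```text
[0.58995387 0.1518684 ] [0.68166875 0.14673664] 0.09185833136120025 centre [0.63781131 0.17630252]
```

```bash
python3 -m handwheel '[{"x":0.003,"y":0.002,"z":0.015,"wx":0,"wy":0,"wz":0},{"x":0.003,"y":0.002,"z":0.03,"wx":0,"wy":0,"wz":0},{"x":0.003,"y":0.002,"z":0.042,"wx":0,"wy":0,"wz":0},{"x":0.003,"y":0.002,"z":0.05,"wx":0,"wy":0,"wz":0},{"x":0.003,"y":0.002,"z":0.055,"wx":0,"wy":0,"wz":0},{"x":0.003,"y":0.002,"z":0.059,"wx":0,"wy":0,"wz":0},{"x":0.003,"y":0.002,"z":0.062,"wx":0,"wy":0,"wz":0},{"x":0.003,"y":0.002,"z":0.064,"wx":0,"wy":0,"wz":0},{"x":0.003,"y":0.002,"z":0.064,"wx":0,"wy":0,"wz":0},{"x":0.003,"y":0.002,"z":0.064,"wx":0,"wy":0,"wz":0}]' >/dev/null
python3 go.py 0.6345 0.176 0.019 174.2
```

```text
t6.7 pos [0.6351 0.1772 0.0237] yaw 174.2 tilt 0.03 j7 0.87 F [-0.8 -0.6 -2.4] grip 0.034 24.8 -> shift [ 0.0004 -0.0013  0.0047] wz 0.0
```

```bash
python3 -m handwheel '[{"x":0,"y":0,"z":0.001,"wx":0,"wy":0,"wz":0},{"x":0,"y":0,"z":0.002,"wx":0,"wy":0,"wz":0},{"x":0,"y":0,"z":0.003,"wx":0,"wy":0,"wz":0},{"x":0,"y":0,"z":0.004,"wx":0,"wy":0,"wz":0},{"x":0,"y":0,"z":0.004,"wx":0,"wy":0,"wz":0},{"x":0,"y":0,"z":0.004,"wx":0,"wy":0,"wz":0}]' >/dev/null
python3 go.py 0.6345 0.176 0.019 174.2
```

```text
t7.2 pos [0.6348 0.177  0.0193] yaw 174.2 tilt 0.01 j7 0.87 F [ 0.2  0.2 -2.5] grip 0.034 24.8 -> shift [ 0.0001 -0.001   0.0003] wz 0.0
```

```bash
python3 -m handwheel '[{"x":0,"y":0,"z":0.0005,"wx":0,"wy":0,"wz":0},{"x":0,"y":0,"z":0.001,"wx":0,"wy":0,"wz":0},{"x":0,"y":0,"z":0.0015,"wx":0,"wy":0,"wz":0},{"x":0,"y":0,"z":0.0015,"wx":0,"wy":0,"wz":0}]' >/dev/null
python3 go.py 0.6345 0.176 0.019 174.2
```

```text
t7.6 pos [0.6349 0.1771 0.0185] yaw 174.2 tilt 0.02 j7 0.87 F [-0.9 -0.6  1.7] grip 0.034 24.8 -> shift [ 0.0003 -0.0011 -0.0005] wz 0.0
```

Contact, +1.7 N. I'll release, rise and head for the purple rack.

```bash
python3 -m handwheel '[{"x":0,"y":0,"z":0,"wx":0,"wy":0,"wz":0},{"x":0,"y":0,"z":0,"wx":0,"wy":0,"wz":0},{"x":0,"y":0,"z":0,"wx":0,"wy":0,"wz":0},{"x":0,"y":0,"z":0,"wx":0,"wy":0,"wz":0},{"x":0,"y":0,"z":-0.01,"wx":0,"wy":0,"wz":0},{"x":0,"y":0,"z":-0.03,"wx":0,"wy":0,"wz":0},{"x":0,"y":0,"z":-0.06,"wx":0,"wy":0,"wz":0},{"x":0,"y":0,"z":-0.1,"wx":0,"wy":0,"wz":0},{"x":0,"y":0,"z":-0.14,"wx":0,"wy":0,"wz":0},{"x":0,"y":0,"z":-0.17,"wx":0,"wy":0,"wz":0}]' 0.087
python3 -m handwheel '[{"x":0.02,"y":0.018,"z":0,"wx":0,"wy":0,"wz":2},{"x":0.04,"y":0.036,"z":0,"wx":0,"wy":0,"wz":4},{"x":0.06,"y":0.054,"z":0,"wx":0,"wy":0,"wz":6},{"x":0.08,"y":0.072,"z":0,"wx":0,"wy":0,"wz":8},{"x":0.1,"y":0.09,"z":0,"wx":0,"wy":0,"wz":10},{"x":0.12,"y":0.108,"z":0,"wx":0,"wy":0,"wz":12},{"x":0.14,"y":0.126,"z":0,"wx":0,"wy":0,"wz":14},{"x":0.16,"y":0.144,"z":0,"wx":0,"wy":0,"wz":15},{"x":0.175,"y":0.158,"z":0,"wx":0,"wy":0,"wz":15},{"x":0.19,"y":0.17,"z":0,"wx":0,"wy":0,"wz":15}]' >/dev/null
python3 go.py 0.4245 0.3645 0.014 159
python3 - <<'E'
from bench import ctrl;import cv2
from h import *
g=ctrl.get_image("side");v,f=fit(g,(384,195),TRAY,.02,yaw0=-.1,smin=90);print(v,f)
for n in("top","side"):
    g=ctrl.get_image(n);
    s=(147,277) if n=="top" else(298,148)
    try: print(fit(g,s,RACK,.03,yaw0=-.36,smin=90))
    except Exception as e: print(e)
    if n=="side": cv2.imwrite("pics/a5.png",cv2.resize(g["image"][90:290,250:450,::-1],(600,600),interpolation=cv2.INTER_CUBIC))
E
```

```text
time: 8.4
position: [0.6354, 0.1771, 0.1919]
tool_rot: [0.158, 3.135, 0.001]
ft_force: [0.6, 0.1, -0.4]
grip_width: 0.983
grip_force: 0.0
t9.2 pos [0.4615 0.3664 0.1885] yaw 159.3 tilt 0.03 j7 0.32 F [0.3 0.3 0.6] grip 0.087 0.0 -> shift [ 0.0341 -0.0149  0.1744] wz 0.3
[ 0.63209053  0.17605809 -0.12524089] 0.1825778268224951
(array([ 1.2061002, -0.5391681, -5.16     ]), np.float64(1.0))
(array([ 0.42319371,  0.36316759, -0.34805231]), np.float64(0.06161947632465123))
```

View pics/a5.png

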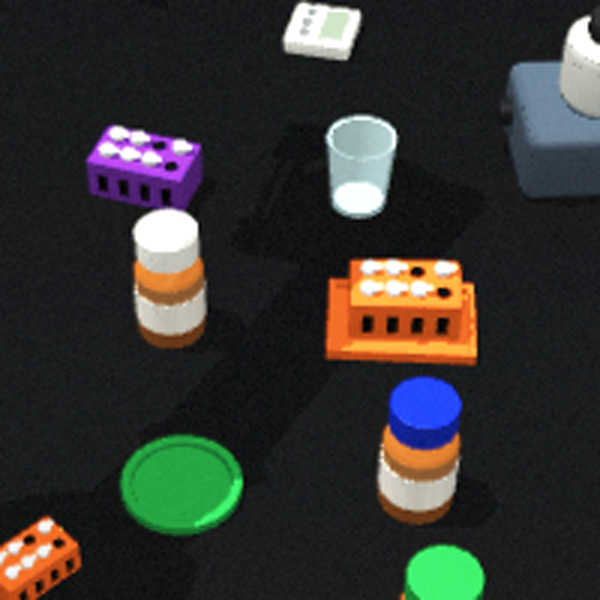

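The orange rack (crop 405,300) is seated flat in its tray, and the beaker and white bottle haven't moved. Now for the purple rack.

```bash
python3 -m handwheel '[{"x":0.018,"y":-0.008,"z":0,"wx":0,"wy":0,"wz":0},{"x":0.034,"y":-0.015,"z":0.02,"wx":0,"wy":0,"wz":0},{"x":0.034,"y":-0.015,"z":0.05,"wx":0,"wy":0,"wz":0},{"x":0.034,"y":-0.015,"z":0.08,"wx":0,"wy":0,"wz":0},{"x":0.034,"y":-0.015,"z":0.11,"wx":0,"wy":0,"wz":0},{"x":0.034,"y":-0.015,"z":0.135,"wx":0,"wy":0,"wz":0},{"x":0.034,"y":-0.015,"z":0.155,"wx":0,"wy":0,"wz":0},{"x":0.034,"y":-0.015,"z":0.168,"wx":0,"wy":0,"wz":0},{"x":0.034,"y":-0.015,"z":0.173,"wx":0,"wy":0,"wz":0},{"x":0.034,"y":-0.015,"z":0.173,"wx":0,"wy":0,"wz":0}]' >/dev/null
python3 go.py 0.424 0.364 0.014 159.3
```

```text
t10.2 pos [0.426  0.3622 0.0141] yaw 159.2 tilt 0.11 j7 0.18 F [-0.2  0.1  0. ] grip 0.087 0.0 -> shift [0.0025 0.001  0.0001] wz -0.1
```

Within 3 mm. I'll close, then lift.

```bash
python3 -m handwheel '[{"x":0.001,"y":0.001,"z":0,"wx":0,"wy":0,"wz":0},{"x":0.002,"y":0.001,"z":0,"wx":0,"wy":0,"wz":0},{"x":0.002,"y":0.001,"z":0,"wx":0,"wy":0,"wz":0},{"x":0.002,"y":0.001,"z":0,"wx":0,"wy":0,"wz":0},{"x":0.002,"y":0.001,"z":0,"wx":0,"wy":0,"wz":0},{"x":0.002,"y":0.001,"z":0,"wx":0,"wy":0,"wz":0},{"x":0.002,"y":0.001,"z":0,"wx":0,"wy":0,"wz":0},{"x":0.002,"y":0.001,"z":0,"wx":0,"wy":0,"wz":0},{"x":0.002,"y":0.001,"z":0,"wx":0,"wy":0,"wz":0},{"x":0.002,"y":0.001,"z":0,"wx":0,"wy":0,"wz":0}]' 0.02 25 >/dev/null
python3 -m handwheel '[{"x":0,"y":0,"z":0,"wx":0,"wy":0,"wz":0},{"x":0,"y":0,"z":0,"wx":0,"wy":0,"wz":0}]' 
python3 go.py 0.435 -0.357 0.2 169.2
```

```text
time: 11.22
position: [0.4242, 0.3647, 0.0149]
tool_rot: [-0.566, -3.09, 0.001]
ft_force: [0.1, -0.7, 1.2]
grip_width: 0.4
grip_force: 24.9
t11.2 pos [0.4242 0.3647 0.0149] yaw 159.2 tilt 0.04 j7 0.18 F [ 0.1 -0.7  1.2] grip 0.035 24.9 -> shift [-0.266  -0.6711 -0.1847] wz -10.0
```

```bash
python3 -m handwheel '[{"x":0,"y":0,"z":-0.015,"wx":0,"wy":0,"wz":0},{"x":0,"y":0,"z":-0.04,"wx":0,"wy":0,"wz":0},{"x":0,"y":0,"z":-0.07,"wx":0,"wy":0,"wz":0},{"x":0,"y":0,"z":-0.1,"wx":0,"wy":0,"wz":0},{"x":0,"y":0,"z":-0.13,"wx":0,"wy":0,"wz":0},{"x":0,"y":0,"z":-0.155,"wx":0,"wy":0,"wz":0},{"x":0,"y":0,"z":-0.175,"wx":0,"wy":0,"wz":0},{"x":0,"y":0,"z":-0.185,"wx":0,"wy":0,"wz":0}]' 
python3 -m handwheel '[{"x":-0.015,"y":-0.02,"z":0,"wx":0,"wy":0,"wz":-1},{"x":-0.035,"y":-0.045,"z":0,"wx":0,"wy":0,"wz":-2},{"x":-0.058,"y":-0.075,"z":0,"wx":0,"wy":0,"wz":-3},{"x":-0.083,"y":-0.108,"z":0,"wx":0,"wy":0,"wz":-4},{"x":-0.108,"y":-0.14,"z":0,"wx":0,"wy":0,"wz":-5},{"x":-0.133,"y":-0.173,"z":0,"wx":0,"wy":0,"wz":-6},{"x":-0.158,"y":-0.205,"z":0,"wx":0,"wy":0,"wz":-7},{"x":-0.183,"y":-0.238,"z":0,"wx":0,"wy":0,"wz":-8},{"x":-0.208,"y":-0.27,"z":0,"wx":0,"wy":0,"wz":-9},{"x":-0.232,"y":-0.302,"z":0,"wx":0,"wy":0,"wz":-10}]'
python3 go.py 0.435 -0.357 0.12 169.2
```

```text
time: 11.88
position: [0.4249, 0.3662, 0.2025]
tool_rot: [0.565, 3.088, 0.004]
ft_force: [1.1, 0.0, -1.9]
grip_width: 0.397
grip_force: 24.9
time: 12.72
position: [0.5339, -0.0018, 0.1989]
tool_rot: [-0.293, -3.127, 0.001]
ft_force: [0.4, 0.3, -0.5]
grip_width: 0.398
grip_force: 24.9
t12.7 pos [ 0.5339 -0.0018  0.1989] yaw 169.3 tilt 0.06 j7 1.28 F [ 0.4  0.3 -0.5] grip 0.035 24.9 -> shift [ 0.031  -0.3674  0.0791] wz 0.1
```

```bash
python3 -m handwheel '[{"x":0.003,"y":-0.035,"z":0,"wx":0,"wy":0,"wz":0},{"x":0.006,"y":-0.072,"z":0,"wx":0,"wy":0,"wz":0},{"x":0.009,"y":-0.11,"z":0,"wx":0,"wy":0,"wz":0},{"x":0.013,"y":-0.15,"z":0,"wx":0,"wy":0,"wz":0},{"x":0.016,"y":-0.19,"z":0,"wx":0,"wy":0,"wz":0},{"x":0.02,"y":-0.23,"z":0,"wx":0,"wy":0,"wz":0},{"x":0.023,"y":-0.27,"z":0,"wx":0,"wy":0,"wz":0},{"x":0.026,"y":-0.31,"z":0.02,"wx":0,"wy":0,"wz":0},{"x":0.029,"y":-0.34,"z":0.04,"wx":0,"wy":0,"wz":0},{"x":0.031,"y":-0.367,"z":0.06,"wx":0,"wy":0,"wz":0}]' >/dev/null
python3 -m handwheel '[{"x":0,"y":0,"z":0.02,"wx":0,"wy":0,"wz":0},{"x":0,"y":0,"z":0.04,"wx":0,"wy":0,"wz":0},{"x":0,"y":0,"z":0.055,"wx":0,"wy":0,"wz":0},{"x":0,"y":0,"z":0.055,"wx":0,"wy":0,"wz":0},{"x":0,"y":0,"z":0.055,"wx":0,"wy":0,"wz":0},{"x":0,"y":0,"z":0.055,"wx":0,"wy":0,"wz":0}]'
python3 go.py 0.435 -0.357 0.019 169.2
python3 - <<'E'
from bench import ctrl;import cv2
from h import *
g=ctrl.get_image("side");cv2.imwrite("pics/a6.png",cv2.resize(g["image"][310:470,210:400,::-1],(760,600),interpolation=cv2.INTER_CUBIC))
E
```

```text
time: 14.05
position: [0.4357, -0.3545, 0.0854]
tool_rot: [0.294, 3.127, -0.001]
ft_force: [0.0, -0.4, -1.3]
grip_width: 0.4
grip_force: 24.9
t14.1 pos [ 0.4357 -0.3545  0.0854] yaw 169.3 tilt 0.04 j7 1.95 F [ 0.  -0.4 -1.3] grip 0.035 24.9 -> shift [ 0.0002 -0.0026  0.0664] wz 0.1
```

View pics/a6.png

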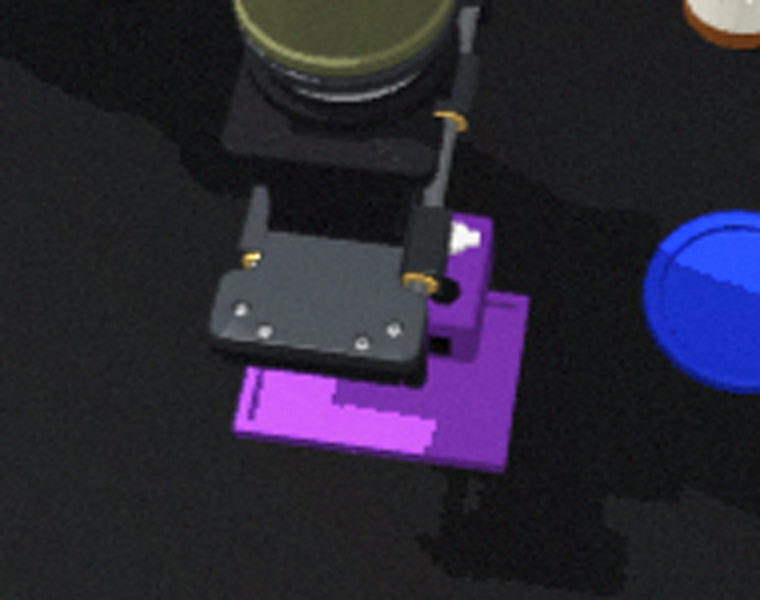

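```bash
python3 - <<'E'
import pickle;from h import *
g=pickle.load(open("d0.pkl","rb"))["side"]
c,s=np.cos(np.radians(-10.8)),np.sin(np.radians(-10.8))
r=np.array([[c,-s],[s,c]])
print("centre from corner",ray(g,(328.2,406),.0705)-r@[.045,-.027], ray(g,(329.5,398),.1105)-r@[.045,-.027])
E
python3 -m handwheel '[{"x":0,"y":-0.002,"z":0.015,"wx":0,"wy":0,"wz":0},{"x":0,"y":-0.002,"z":0.03,"wx":0,"wy":0,"wz":0},{"x":0,"y":-0.002,"z":0.04,"wx":0,"wy":0,"wz":0},{"x":0,"y":-0.002,"z":0.04,"wx":0,"wy":0,"wz":0},{"x":0,"y":-0.002,"z":0.04,"wx":0,"wy":0,"wz":0}]' >/dev/null
python3 go.py 0.435 -0.357 0.019 169.2
```

```text
centre from corner [ 0.4352283  -0.35264226] [ 0.43766661 -0.35691679]
t14.5 pos [ 0.4349 -0.3563  0.0453] yaw 169.3 tilt 0.00 j7 1.94 F [ 0.2 -0.1 -1.5] grip 0.035 24.9 -> shift [-0.0003 -0.0007  0.0263] wz 0.1
```

```bash
python3 -m handwheel '[{"x":0,"y":-0.001,"z":0.008,"wx":0,"wy":0,"wz":0},{"x":0,"y":-0.001,"z":0.014,"wx":0,"wy":0,"wz":0},{"x":0,"y":-0.001,"z":0.019,"wx":0,"wy":0,"wz":0},{"x":0,"y":-0.001,"z":0.022,"wx":0,"wy":0,"wz":0},{"x":0,"y":-0.001,"z":0.024,"wx":0,"wy":0,"wz":0},{"x":0,"y":-0.001,"z":0.025,"wx":0,"wy":0,"wz":0},{"x":0,"y":-0.001,"z":0.0255,"wx":0,"wy":0,"wz":0},{"x":0,"y":-0.001,"z":0.026,"wx":0,"wy":0,"wz":0},{"x":0,"y":-0.001,"z":0.026,"wx":0,"wy":0,"wz":0},{"x":0,"y":-0.001,"z":0.026,"wx":0,"wy":0,"wz":0}]' >/dev/null
python3 go.py 0.435 -0.357 0.019 169.2
```

```text
t15.3 pos [ 0.4348 -0.3575  0.0192] yaw 169.2 tilt 0.03 j7 1.93 F [ 0.2  0.5 -1. ] grip 0.035 24.9 -> shift [-0.0001  0.0005  0.0002] wz 0.0
```

```bash
python3 -m handwheel '[{"x":0,"y":0,"z":0.0005,"wx":0,"wy":0,"wz":0},{"x":0,"y":0,"z":0.001,"wx":0,"wy":0,"wz":0},{"x":0,"y":0,"z":0.001,"wx":0,"wy":0,"wz":0},{"x":0,"y":0,"z":0.001,"wx":0,"wy":0,"wz":0}]' >/dev/null
python3 go.py 0.435 -0.357 0.019 169.2
```

```text
t15.7 pos [ 0.4348 -0.3575  0.0188] yaw 169.2 tilt 0.04 j7 1.93 F [-2.3  1.8  4.7] grip 0.035 24.9 -> shift [-0.0001  0.0005 -0.0002] wz 0.0
```

Contact at +4.7 N. I'll release, rise and move above the green bottle.

```bash
python3 -m handwheel '[{"x":0,"y":0,"z":0,"wx":0,"wy":0,"wz":0},{"x":0,"y":0,"z":0,"wx":0,"wy":0,"wz":0},{"x":0,"y":0,"z":0,"wx":0,"wy":0,"wz":0},{"x":0,"y":0,"z":0,"wx":0,"wy":0,"wz":0},{"x":0,"y":0,"z":-0.01,"wx":0,"wy":0,"wz":0},{"x":0,"y":0,"z":-0.03,"wx":0,"wy":0,"wz":0},{"x":0,"y":0,"z":-0.06,"wx":0,"wy":0,"wz":0},{"x":0,"y":0,"z":-0.1,"wx":0,"wy":0,"wz":0},{"x":0,"y":0,"z":-0.14,"wx":0,"wy":0,"wz":0},{"x":0,"y":0,"z":-0.18,"wx":0,"wy":0,"wz":0}]' 0.087 >/dev/null
python3 -m handwheel '[{"x":-0.018,"y":0.029,"z":0,"wx":0,"wy":0,"wz":-1},{"x":-0.036,"y":0.058,"z":0,"wx":0,"wy":0,"wz":-2},{"x":-0.054,"y":0.087,"z":0,"wx":0,"wy":0,"wz":-3},{"x":-0.072,"y":0.115,"z":0,"wx":0,"wy":0,"wz":-4},{"x":-0.09,"y":0.144,"z":0,"wx":0,"wy":0,"wz":-5},{"x":-0.108,"y":0.173,"z":0,"wx":0,"wy":0,"wz":-7},{"x":-0.126,"y":0.202,"z":0,"wx":0,"wy":0,"wz":-9},{"x":-0.144,"y":0.23,"z":0,"wx":0,"wy":0,"wz":-10.8},{"x":-0.144,"y":0.23,"z":0,"wx":0,"wy":0,"wz":-10.8},{"x":-0.144,"y":0.23,"z":0,"wx":0,"wy":0,"wz":-10.8}]' >/dev/null
python3 go.py 0.6195 -0.158 0.075 180
python3 - <<'E'
from bench import ctrl;import cv2
from h import *
g=ctrl.get_image("side");cv2.imwrite("pics/a7.png",cv2.resize(g["image"][210:450,240:480,::-1],(600,600),interpolation=cv2.INTER_CUBIC))
E
```

```text
t17.4 pos [ 0.6198 -0.1548  0.1978] yaw -179.7 tilt 0.11 j7 1.66 F [-0.6 -0.9  1. ] grip 0.087 0.0 -> shift [ 0.0003 -0.0034  0.1228] wz 0.3
```

View pics/a7.png

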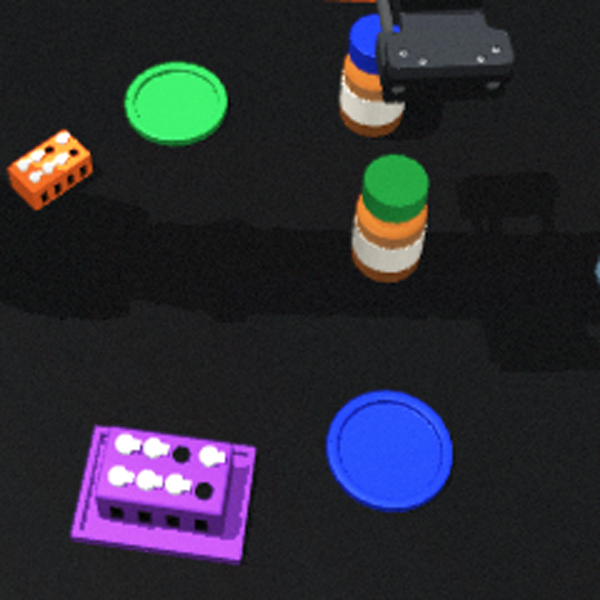

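The purple rack (crop 165,485) is flat in its tray, inside the rim. I'll descend on the green cap.

```bash
python3 -m handwheel '[{"x":0,"y":-0.003,"z":0.02,"wx":0,"wy":0,"wz":0},{"x":0,"y":-0.003,"z":0.045,"wx":0,"wy":0,"wz":0},{"x":0,"y":-0.003,"z":0.07,"wx":0,"wy":0,"wz":0},{"x":0,"y":-0.003,"z":0.09,"wx":0,"wy":0,"wz":0},{"x":0,"y":-0.003,"z":0.105,"wx":0,"wy":0,"wz":0},{"x":0,"y":-0.003,"z":0.115,"wx":0,"wy":0,"wz":0},{"x":0,"y":-0.003,"z":0.122,"wx":0,"wy":0,"wz":0},{"x":0,"y":-0.003,"z":0.122,"wx":0,"wy":0,"wz":0}]' >/dev/null
python3 go.py 0.6195 -0.158 0.075 180
python3 -m handwheel '[{"x":0,"y":0,"z":0,"wx":0,"wy":0,"wz":0},{"x":0,"y":0,"z":0,"wx":0,"wy":0,"wz":0},{"x":0,"y":0,"z":0,"wx":0,"wy":0,"wz":0},{"x":0,"y":0,"z":0,"wx":0,"wy":0,"wz":0},{"x":0,"y":0,"z":0,"wx":0,"wy":0,"wz":0},{"x":0,"y":0,"z":0,"wx":0,"wy":0,"wz":0},{"x":0,"y":0,"z":0,"wx":0,"wy":0,"wz":0},{"x":0,"y":0,"z":0,"wx":0,"wy":0,"wz":0},{"x":0,"y":0,"z":0,"wx":0,"wy":0,"wz":0},{"x":0,"y":0,"z":0,"wx":0,"wy":0,"wz":0}]' 0.02 25 >/dev/null
python3 -m handwheel '[{"x":0,"y":0,"z":0,"wx":0,"wy":0,"wz":0},{"x":0,"y":0,"z":0,"wx":0,"wy":0,"wz":0},{"x":0,"y":0,"z":0,"wx":0,"wy":0,"wz":0}]' >/dev/null
python3 go.py 0.4495 0.009 0.22 180
```

```text
t18.1 pos [ 0.6176 -0.1624  0.0747] yaw 179.9 tilt 0.13 j7 1.63 F [-0.8 -0.5  0.2] grip 0.087 0.0 -> shift [-0.0018  0.0044 -0.0003] wz -0.1
t19.1 pos [ 0.6191 -0.1611  0.0761] yaw -180.0 tilt 0.02 j7 1.63 F [0.3 1.6 1.9] grip 0.048 25.0 -> shift [ 0.1695  0.1702 -0.1439] wz 0.0
```

```bash
python3 -m handwheel '[{"x":0,"y":0,"z":-0.01,"wx":0,"wy":0,"wz":0},{"x":0,"y":0,"z":-0.03,"wx":0,"wy":0,"wz":0},{"x":0,"y":0,"z":-0.055,"wx":0,"wy":0,"wz":0},{"x":0,"y":0,"z":-0.08,"wx":0,"wy":0,"wz":0},{"x":0,"y":0,"z":-0.105,"wx":0,"wy":0,"wz":0},{"x":0,"y":0,"z":-0.125,"wx":0,"wy":0,"wz":0},{"x":0,"y":0,"z":-0.14,"wx":0,"wy":0,"wz":0},{"x":0,"y":0,"z":-0.144,"wx":0,"wy":0,"wz":0},{"x":0,"y":0,"z":-0.144,"wx":0,"wy":0,"wz":0}]'
python3 - <<'E'
from bench import ctrl;import cv2
from h import *
g=ctrl.get_image("side");cv2.imwrite("pics/a8.png",cv2.resize(g["image"][130:330,280:480,::-1],(600,600),interpolation=cv2.INTER_CUBIC))
E
```

```text
time: 19.9
position: [0.6195, -0.1616, 0.2213]
tool_rot: [-0.001, 3.14, -0.002]
ft_force: [-0.9, 0.3, -1.6]
grip_width: 0.55
grip_force: 25.0
```

View pics/a8.png

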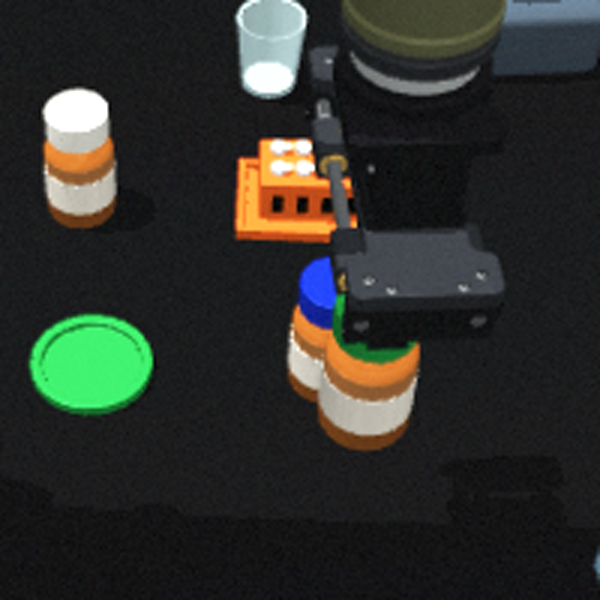

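The green bottle is held upright. I'll check its offset in the grip from its axis pixel (crop 367 → 402.3) and carry it to the green dock.

```bash
python3 - <<'E'
import pickle;from h import *
g=pickle.load(open("d0.pkl","rb"))["side"]
print(proj(g,[[.6195,-.1616,.145],[.6195,-.1616,.18],[.6295,-.1616,.18]]))
E
python3 -m handwheel '[{"x":0.01,"y":0.01,"z":0,"wx":0,"wy":0,"wz":0},{"x":0.026,"y":0.026,"z":0,"wx":0,"wy":0,"wz":0},{"x":0.045,"y":0.045,"z":0,"wx":0,"wy":0,"wz":0},{"x":0.066,"y":0.066,"z":0,"wx":0,"wy":0,"wz":0},{"x":0.088,"y":0.088,"z":0,"wx":0,"wy":0,"wz":0},{"x":0.11,"y":0.11,"z":0,"wx":0,"wy":0,"wz":0},{"x":0.13,"y":0.13,"z":0,"wx":0,"wy":0,"wz":0},{"x":0.15,"y":0.15,"z":0,"wx":0,"wy":0,"wz":0},{"x":0.163,"y":0.163,"z":0,"wx":0,"wy":0,"wz":0},{"x":0.17,"y":0.17,"z":0,"wx":0,"wy":0,"wz":0}]' >/dev/null
python3 -m handwheel '[{"x":0,"y":0,"z":0.015,"wx":0,"wy":0,"wz":0},{"x":0,"y":0,"z":0.035,"wx":0,"wy":0,"wz":0},{"x":0,"y":0,"z":0.055,"wx":0,"wy":0,"wz":0},{"x":0,"y":0,"z":0.075,"wx":0,"wy":0,"wz":0},{"x":0,"y":0,"z":0.09,"wx":0,"wy":0,"wz":0},{"x":0,"y":0,"z":0.1,"wx":0,"wy":0,"wz":0},{"x":0,"y":0,"z":0.1,"wx":0,"wy":0,"wz":0},{"x":0,"y":0,"z":0.1,"wx":0,"wy":0,"wz":0},{"x":0,"y":0,"z":0.1,"wx":0,"wy":0,"wz":0}]' >/dev/null
python3 go.py 0.4495 0.009 0.080 180
python3 - <<'E'
from bench import ctrl;import cv2
from h import *
g=ctrl.get_image("side");cv2.imwrite("pics/a9.png",cv2.resize(g["image"][150:300,230:380,::-1],(600,600),interpolation=cv2.INTER_CUBIC))
E
```

```text
[[401.06139651 268.38994453]
 [402.81899048 256.39422597]
 [408.35996936 256.17306206]]
t21.5 pos [0.4496 0.0085 0.1206] yaw -180.0 tilt 0.07 j7 1.52 F [ 0.4  0.  -1.2] grip 0.048 25.0 -> shift [0.0002 0.0005 0.0406] wz 0.0
```

View pics/a9.png

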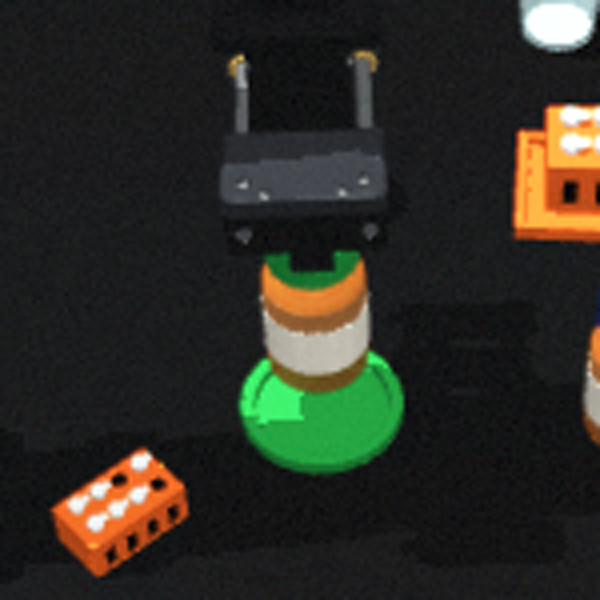

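Bottle axis is at crop 317 and the dock centre at 322, about 2 mm apart, and it hangs vertically. I'll lower it.

```bash
python3 -m handwheel '[{"x":0,"y":0,"z":0.01,"wx":0,"wy":0,"wz":0},{"x":-0.001,"y":0,"z":0.02,"wx":0,"wy":0,"wz":0},{"x":-0.001,"y":0,"z":0.028,"wx":0,"wy":0,"wz":0},{"x":-0.001,"y":0,"z":0.033,"wx":0,"wy":0,"wz":0},{"x":-0.001,"y":0,"z":0.036,"wx":0,"wy":0,"wz":0},{"x":-0.001,"y":0,"z":0.038,"wx":0,"wy":0,"wz":0},{"x":-0.001,"y":0,"z":0.0395,"wx":0,"wy":0,"wz":0},{"x":-0.001,"y":0,"z":0.0395,"wx":0,"wy":0,"wz":0},{"x":-0.001,"y":0,"z":0.0395,"wx":0,"wy":0,"wz":0}]' >/dev/null
python3 go.py 0.4495 0.009 0.080 180
```

```text
t22.3 pos [0.4501 0.0086 0.0806] yaw -180.0 tilt 0.03 j7 1.49 F [-0.7  0.1 -2. ] grip 0.048 25.0 -> shift [0.0006 0.0004 0.0006] wz 0.0
```

```bash
python3 -m handwheel '[{"x":0,"y":0,"z":0.0005,"wx":0,"wy":0,"wz":0},{"x":0,"y":0,"z":0.001,"wx":0,"wy":0,"wz":0},{"x":0,"y":0,"z":0.001,"wx":0,"wy":0,"wz":0},{"x":0,"y":0,"z":0.001,"wx":0,"wy":0,"wz":0}]' >/dev/null
python3 go.py 0.4495 0.009 0.080 180
```

```text
t22.7 pos [0.4505 0.0087 0.08  ] yaw -180.0 tilt 0.07 j7 1.49 F [-0.7  1.2  2. ] grip 0.048 25.0 -> shift [0.001  0.0003 0.    ] wz 0.0
```

Contact. I'll release and go above the blue bottle.

```bash
python3 -m handwheel '[{"x":0,"y":0,"z":0,"wx":0,"wy":0,"wz":0},{"x":0,"y":0,"z":0,"wx":0,"wy":0,"wz":0},{"x":0,"y":0,"z":0,"wx":0,"wy":0,"wz":0},{"x":0,"y":0,"z":0,"wx":0,"wy":0,"wz":0},{"x":0,"y":0,"z":0,"wx":0,"wy":0,"wz":0},{"x":0,"y":0,"z":-0.015,"wx":0,"wy":0,"wz":0},{"x":0,"y":0,"z":-0.04,"wx":0,"wy":0,"wz":0},{"x":0,"y":0,"z":-0.07,"wx":0,"wy":0,"wz":0},{"x":0,"y":0,"z":-0.1,"wx":0,"wy":0,"wz":0},{"x":0,"y":0,"z":-0.12,"wx":0,"wy":0,"wz":0}]' 0.087 >/dev/null
python3 -m handwheel '[{"x":-0.02,"y":-0.002,"z":0,"wx":0,"wy":0,"wz":0},{"x":-0.05,"y":-0.005,"z":0,"wx":0,"wy":0,"wz":0},{"x":-0.08,"y":-0.008,"z":0,"wx":0,"wy":0,"wz":0},{"x":-0.11,"y":-0.011,"z":0,"wx":0,"wy":0,"wz":0},{"x":-0.14,"y":-0.014,"z":0,"wx":0,"wy":0,"wz":0},{"x":-0.165,"y":-0.016,"z":0,"wx":0,"wy":0,"wz":0},{"x":-0.1745,"y":-0.016,"z":0,"wx":0,"wy":0,"wz":0},{"x":-0.1745,"y":-0.016,"z":0,"wx":0,"wy":0,"wz":0},{"x":-0.1745,"y":-0.016,"z":0,"wx":0,"wy":0,"wz":0},{"x":-0.1745,"y":-0.016,"z":0,"wx":0,"wy":0,"wz":0}]' >/dev/null
python3 go.py 0.625 -0.007 0.075 180
python3 - <<'E'
from bench import ctrl;import cv2
from h import *
g=ctrl.get_image("side");print(fit(g,(391,227),CAP,.09,smin=130))
cv2.imwrite("pics/a10.png",cv2.resize(g["image"][130:330,230:430,::-1],(600,600),interpolation=cv2.INTER_CUBIC))
E
```

```text
t24.3 pos [ 0.6232 -0.0068  0.1995] yaw -179.9 tilt 0.06 j7 1.40 F [-0.5 -0.  -0.3] grip 0.087 0.0 -> shift [-0.0019 -0.0002  0.1245] wz 0.1
(array([ 0.62349525, -0.00614031,  0.08146724]), np.float64(0.1056183265385362))
```

View pics/a10.png

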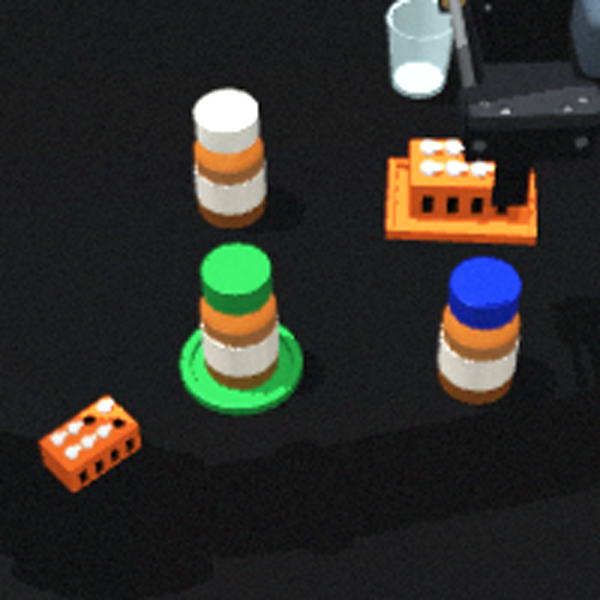

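The green bottle stands upright and centred in its dock (crop 240,365). I'll descend on the blue cap, grip and lift.

```bash
python3 -m handwheel '[{"x":-0.001,"y":0,"z":0.02,"wx":0,"wy":0,"wz":0},{"x":-0.001,"y":0,"z":0.045,"wx":0,"wy":0,"wz":0},{"x":-0.001,"y":0,"z":0.07,"wx":0,"wy":0,"wz":0},{"x":-0.001,"y":0,"z":0.09,"wx":0,"wy":0,"wz":0},{"x":-0.001,"y":0,"z":0.105,"wx":0,"wy":0,"wz":0},{"x":-0.001,"y":0,"z":0.115,"wx":0,"wy":0,"wz":0},{"x":-0.001,"y":0,"z":0.123,"wx":0,"wy":0,"wz":0},{"x":-0.001,"y":0,"z":0.123,"wx":0,"wy":0,"wz":0},{"x":-0.001,"y":0,"z":0.123,"wx":0,"wy":0,"wz":0}]' >/dev/null
python3 go.py 0.6245 -0.0065 0.075 180
python3 -m handwheel '[{"x":0,"y":0,"z":0,"wx":0,"wy":0,"wz":0},{"x":0,"y":0,"z":0,"wx":0,"wy":0,"wz":0},{"x":0,"y":0,"z":0,"wx":0,"wy":0,"wz":0},{"x":0,"y":0,"z":0,"wx":0,"wy":0,"wz":0},{"x":0,"y":0,"z":0,"wx":0,"wy":0,"wz":0},{"x":0,"y":0,"z":0,"wx":0,"wy":0,"wz":0},{"x":0,"y":0,"z":0,"wx":0,"wy":0,"wz":0},{"x":0,"y":0,"z":0,"wx":0,"wy":0,"wz":0},{"x":0,"y":0,"z":0,"wx":0,"wy":0,"wz":0},{"x":0,"y":0,"z":0,"wx":0,"wy":0,"wz":0}]' 0.02 25 >/dev/null
python3 go.py 0.6245 -0.0065 0.075 180
python3 -m handwheel '[{"x":0,"y":0,"z":0,"wx":0,"wy":0,"wz":0},{"x":0,"y":0,"z":-0.01,"wx":0,"wy":0,"wz":0},{"x":0,"y":0,"z":-0.03,"wx":0,"wy":0,"wz":0},{"x":0,"y":0,"z":-0.055,"wx":0,"wy":0,"wz":0},{"x":0,"y":0,"z":-0.08,"wx":0,"wy":0,"wz":0},{"x":0,"y":0,"z":-0.105,"wx":0,"wy":0,"wz":0},{"x":0,"y":0,"z":-0.125,"wx":0,"wy":0,"wz":0},{"x":0,"y":0,"z":-0.14,"wx":0,"wy":0,"wz":0},{"x":0,"y":0,"z":-0.144,"wx":0,"wy":0,"wz":0},{"x":0,"y":0,"z":-0.144,"wx":0,"wy":0,"wz":0}]' >/dev/null
python3 go.py 0.6 -0.331 0.22 180
```

```text
t25.1 pos [ 0.6255 -0.0073  0.0771] yaw -180.0 tilt 0.04 j7 1.36 F [-0.5  0.8 -0.1] grip 0.087 0.0 -> shift [0.001  0.0008 0.0021] wz 0.0
t26.0 pos [ 0.6255 -0.0077  0.0765] yaw -180.0 tilt 0.03 j7 1.35 F [ 0.4 -1.1  1.1] grip 0.048 25.0 -> shift [0.001  0.0012 0.0015] wz 0.0
t26.8 pos [ 0.6259 -0.0067  0.2217] yaw -179.9 tilt 0.12 j7 1.40 F [ 0.1 -0.2 -3.1] grip 0.048 25.0 -> shift [ 0.0263 -0.3243  0.0016] wz 0.1
```

```bash
python3 -m handwheel '[{"x":0.001,"y":-0.015,"z":0,"wx":0,"wy":0,"wz":0},{"x":0.003,"y":-0.04,"z":0,"wx":0,"wy":0,"wz":0},{"x":0.006,"y":-0.075,"z":0,"wx":0,"wy":0,"wz":0},{"x":0.009,"y":-0.115,"z":0,"wx":0,"wy":0,"wz":0},{"x":0.012,"y":-0.155,"z":0,"wx":0,"wy":0,"wz":0},{"x":0.015,"y":-0.195,"z":0,"wx":0,"wy":0,"wz":0},{"x":0.018,"y":-0.235,"z":0,"wx":0,"wy":0,"wz":0},{"x":0.021,"y":-0.27,"z":0,"wx":0,"wy":0,"wz":0},{"x":0.024,"y":-0.3,"z":0,"wx":0,"wy":0,"wz":0},{"x":0.025,"y":-0.324,"z":0,"wx":0,"wy":0,"wz":0}]' >/dev/null
python3 -m handwheel '[{"x":0,"y":0,"z":0.015,"wx":0,"wy":0,"wz":0},{"x":0,"y":0,"z":0.035,"wx":0,"wy":0,"wz":0},{"x":0,"y":0,"z":0.055,"wx":0,"wy":0,"wz":0},{"x":0,"y":0,"z":0.075,"wx":0,"wy":0,"wz":0},{"x":0,"y":0,"z":0.09,"wx":0,"wy":0,"wz":0},{"x":0,"y":0,"z":0.1,"wx":0,"wy":0,"wz":0},{"x":0,"y":0,"z":0.1,"wx":0,"wy":0,"wz":0},{"x":0,"y":0,"z":0.1,"wx":0,"wy":0,"wz":0},{"x":0,"y":0,"z":0.1,"wx":0,"wy":0,"wz":0}]' >/dev/null
python3 go.py 0.601 -0.331 0.0805 180
python3 - <<'E'
from bench import ctrl;import cv2
from h import *
g=ctrl.get_image("side");cv2.imwrite("pics/a11.png",cv2.resize(g["image"][290:440,320:470,::-1],(600,600),interpolation=cv2.INTER_CUBIC))
E
```

```text
t28.4 pos [ 0.6012 -0.3314  0.1213] yaw -180.0 tilt 0.07 j7 1.89 F [ 0.8  0.2 -1.1] grip 0.048 25.0 -> shift [0.0002 0.0005 0.0408] wz 0.0
```

View pics/a11.png

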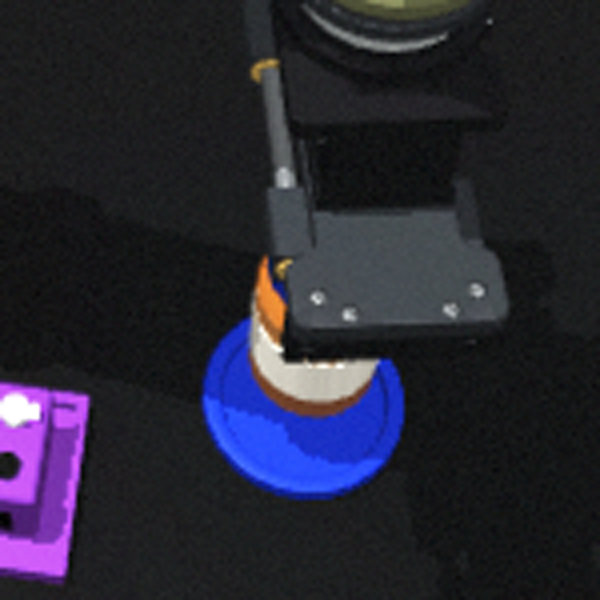

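Bottle base centre is at crop 313 and dock centre at 304, which perspective mostly explains. I'll lower it.

```bash
python3 -m handwheel '[{"x":0,"y":0,"z":0.01,"wx":0,"wy":0,"wz":0},{"x":0,"y":0,"z":0.02,"wx":0,"wy":0,"wz":0},{"x":0,"y":0,"z":0.028,"wx":0,"wy":0,"wz":0},{"x":0,"y":0,"z":0.033,"wx":0,"wy":0,"wz":0},{"x":0,"y":0,"z":0.036,"wx":0,"wy":0,"wz":0},{"x":0,"y":0,"z":0.038,"wx":0,"wy":0,"wz":0},{"x":0,"y":0,"z":0.039,"wx":0,"wy":0,"wz":0},{"x":0,"y":0,"z":0.0395,"wx":0,"wy":0,"wz":0},{"x":0,"y":0,"z":0.0395,"wx":0,"wy":0,"wz":0},{"x":0,"y":0,"z":0.0395,"wx":0,"wy":0,"wz":0}]' >/dev/null
python3 go.py 0.601 -0.331 0.0805 180
```

```text
t29.3 pos [ 0.6009 -0.3314  0.0814] yaw -180.0 tilt 0.04 j7 1.88 F [-0.8 -0.  -1.8] grip 0.048 25.0 -> shift [-0.0001  0.0004  0.0009] wz 0.0
```

```bash
python3 -m handwheel '[{"x":0,"y":0,"z":0.0005,"wx":0,"wy":0,"wz":0},{"x":0,"y":0,"z":0.001,"wx":0,"wy":0,"wz":0},{"x":0,"y":0,"z":0.0013,"wx":0,"wy":0,"wz":0},{"x":0,"y":0,"z":0.0013,"wx":0,"wy":0,"wz":0}]' >/dev/null
python3 go.py 0.601 -0.331 0.0805 180
```

```text
t29.6 pos [ 0.6011 -0.3316  0.0805] yaw -180.0 tilt 0.09 j7 1.88 F [ 0.4 -0.6  1.7] grip 0.048 25.0 -> shift [ 0.0001  0.0006 -0.    ] wz 0.0
```

Contact. I'll release, back away and check the final state from both cameras.

```bash
python3 -m handwheel '[{"x":0,"y":0,"z":0,"wx":0,"wy":0,"wz":0},{"x":0,"y":0,"z":0,"wx":0,"wy":0,"wz":0},{"x":0,"y":0,"z":0,"wx":0,"wy":0,"wz":0},{"x":0,"y":0,"z":0,"wx":0,"wy":0,"wz":0},{"x":0,"y":0,"z":0,"wx":0,"wy":0,"wz":0},{"x":0,"y":0,"z":-0.015,"wx":0,"wy":0,"wz":0},{"x":0,"y":0,"z":-0.04,"wx":0,"wy":0,"wz":0},{"x":0,"y":0,"z":-0.07,"wx":0,"wy":0,"wz":0},{"x":0,"y":0,"z":-0.1,"wx":0,"wy":0,"wz":0},{"x":0,"y":0,"z":-0.13,"wx":0,"wy":0,"wz":0}]' 0.087 >/dev/null
python3 -m handwheel '[{"x":0,"y":0.03,"z":-0.01,"wx":0,"wy":0,"wz":0},{"x":0,"y":0.065,"z":-0.01,"wx":0,"wy":0,"wz":0},{"x":0,"y":0.1,"z":-0.01,"wx":0,"wy":0,"wz":0},{"x":0,"y":0.13,"z":-0.01,"wx":0,"wy":0,"wz":0},{"x":0,"y":0.15,"z":-0.01,"wx":0,"wy":0,"wz":0},{"x":0,"y":0.15,"z":-0.01,"wx":0,"wy":0,"wz":0},{"x":0,"y":0.15,"z":-0.01,"wx":0,"wy":0,"wz":0}]' >/dev/null
python3 go.py 0.601 -0.18 0.2 180
python3 - <<'E'
from bench import ctrl;import cv2
from h import *
g=ctrl.get_image("side");cv2.imwrite("pics/a12.png",cv2.resize(g["image"][90:460,220:480,::-1],(420,598),interpolation=cv2.INTER_CUBIC))
E
```

```text
t31.0 pos [ 0.6008 -0.1796  0.2201] yaw -179.8 tilt 0.04 j7 1.70 F [-0.6  0.3 -0.6] grip 0.087 0.0 -> shift [-0.0002 -0.0004  0.0201] wz 0.2
```

View pics/a12.png

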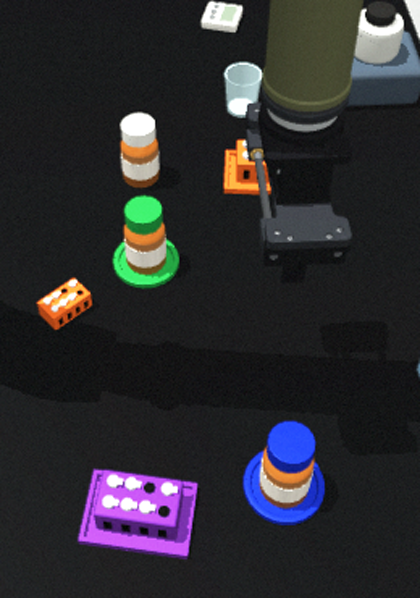

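Both bottles stand centred in their docks and both racks are seated. The white bottle and the beaker haven't moved, and the gripper is clear. I'm handing it in.

```bash
python3 -c "
from bench import ctrl
print(ctrl.close_job())"
```

```text
the job is handed in; nothing more can be done
None
```

I handed the job in at about 31 s, and no verdict was returned; the last pictures show both bottles standing in their round holders, both racks flat in their trays, and the white bottle and beaker where they were.

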